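Reset the tripped vacuum controller

TASK

The vacuum controller on the laminating bench has tripped. With the fingertips push its sliding cover along the rails until the well beneath is fully uncovered, reach into the well and hold the sunken reset key fully down for a full second, then push the cover back until it fully covers the well again, and move away. Only push the cover, gently: do not pinch or lift it; leave the key of the short vent box alone and do not disturb the things lying about.

Things in the scene. Friction and masses are not known exactly. Their poses are not given: they have to be found in the camera images.
- controller: Vacuum controller: fixed long grey box, 94 (its x) x 200 (its y) x 55 mm (z, up), gauges on its -x face. Origin: centre of its underside. Flat deck at z = 55 mm. Two rails 6 mm high above the deck run along y, inner faces at x = -35 and +35 mm; end stops as high, inner faces at y = -86 and +86 mm. Round well in the deck at x = 0, y = -50 mm; the rest of the deck is free for the cover.
- well_mouth (a point): Centre of the mouth of the controller's round well, at deck level: well 48 mm in diameter, vertical, 34 mm deep. The axes are those of the controller.
- key_top (a point): Centre of the top face of the reset key, a plain grey round key 28 mm in diameter in the middle of the well; released, its top lies 14 mm below the deck. Moves with the key.
- reset_key (a joint): Reset key travel in m: 0 released, 0.005 fully down. Spring: starts to move at about 1.4 N, about 5 N at full depth, springs back.
- cover: Loose sliding cover, about 0.15 kg: plate 66 (x) x 64 (y) x 8 mm lying on the deck between the rails, with an upright black thumb bar across its middle. Origin: centre of the plate's underside; axes as the controller's. Slides along the controller's y (1 to 2 N); starts over the well, centre within 5 mm of the well's. Well clear: centre 56 mm or more to +y of the well's; well covered: within 8 mm.
- cover_tab (a point): Centre of the cover's thumb bar: 40 (x) x 12 (y) x 18 mm tall, standing 8 to 26 mm above the deck. Its flat faces look to the controller's +y and -y: push there with the shut fingers. The cover meets the +y end stop 104 mm from the well's centre, the -y stop 4 mm to -y of it.
- vent_box: Vent box, not part of the job: fixed short grey box 94 x 94 x 55 mm with an open square well (48 mm) and a square key in it. Origin: centre of its underside.
- vent_key (a joint): Vent key travel in m: 0 released, 0.005 fully down. Leave at 0.
- cup: Bystander, to be left where it is: open mixing cup, 64 mm across, 65 mm tall. Origin: its underside.
- roller: Bystander, to be left where it is: small steel laminating roller with a bent wire and a handle, lying, about 215 mm long. Origin: its underside.
- brush: Bystander, to be left where it is: flat brush with wooden handle, lying. Origin: its underside.
- stick: Bystander, to be left where it is: wooden mixing stick 150 x 18 x 6 mm. Origin: its underside.
- clamp: Bystander, to be left where it is: F-clamp lying flat, 200 x 85 mm. Origin: its underside.
- hardener: Bystander, to be left where it is: closed hardener bottle, 50 mm across, 110 mm tall. Origin: its underside.
- wood_block: Bystander, to be left where it is: wooden block 110 x 45 x 35 mm. Origin: its underside.
There are look-alikes about, which are no part of the job. Leave any red look-alike of the cover alone.

How it is judged:
On the way, in this order (a step that is already met when the one before it is completed fails the run):
1. the cover is slid clear of the well (y of cover in the frame of controller above 0.004 m), for 0.1 s.
2. the reset key is held fully down in the well (value of joint reset_key above 0.004 m and y of cover in the frame of controller above 0 m), for 0.8 s.
3. the cover is slid back over the well (horizontal distance between cover and well_mouth below 0.01 m), for 0.1 s.
At the end, for the whole second after the job is handed in: The cover lies flat and still on the deck with its centre within 10 mm of the well's centre (well fully covered), the reset key has been held down (beyond 4 of its 5 mm, for 0.8 s) while the cover was clear and is released, and the vent key is untouched (horizontal distance between cover and well_mouth below 0.01 m and z of cover in the frame of controller between 0.052 and 0.058 m and angle between cover's own z axis and vertical below 0.06 rad and linear speed of cover below 0.01 m/s and value of joint each of reset_key, vent_key below 0.001 m).
It fails at once if the cover is lifted or tipped (z of cover in the frame of controller above 0.062 m or angle between cover's own z axis and vertical above 0.15 rad).
It fails at once if the cover is pinched or shoved hard (over 30 N) (contact force between the fingers and cover above 30 N).
It fails at once if the vent key is pressed (value of joint vent_key above 0.002 m).
It fails at once if a bystander is moved by more than 25 mm (distance of any of cup, roller, brush, stick, clamp, hardener, wood_block from where it was at the start of the episode above 0.025 m).
It also fails if it takes over 56 s, if anything falls off the work surface, if the arm or the gripper's body presses on something with over 40 N, if the wrist force passes 120 N, or if a joint passes its speed limit or range.

ROBOT

A 6-joint arm with a two-finger parallel gripper is mounted at the origin on the work surface. World frame = base frame: x ahead of the robot, y to its left, z up, the work surface at z = 0. Lengths are in m, angles in rad, forces in N, time in s.
With the tool pointing down it reaches from about 0.325 to 0.75 m from the base axis. Payload 7.6 kg.
Tool frame: the origin (TCP) lies at the very end of the fingers, on their centre line; the grasp point (between the pads) lies tcp_to_grasp behind it (tcp_to_grasp is the distance from the TCP to the grasp point, in m); z points along the fingers, y is the direction in which the jaws open and shut (so a half turn about z gives the same grasp; the last joint's range is limited). The gripper opens to 85 mm and grips with 20 to 120 N. Pads are 22 mm wide; open, the fingers measure 114 mm over their backs; the gripper's body (76 mm by 85 mm) begins 54 mm behind the grasp point. The pads swing forward as they close: fully open they stand 13 mm farther back than shut.
Start: joints at [1.144, 0.052, 1.401, -0, 1.689, -0.07], TCP at [0.183, 0.492, 0.231] pointing down, gripper open.
Joint ranges: [-2.9, 2.9], [-0.91, 2.17], [0.12, 2.37], [-1.06, 4.2], [0.26, 2.73], [-2.93, 2.93]. Speed limits (rad/s): [2.57, 2.57, 3.01, 3.14, 3.14, 3.14].

INTERFACE

Orientations are given as a unit quaternion [w, x, y, z].
In Python, from station import read_state, camera, get_calibration, sign_off, tcp_to_grasp gives the robot as it stands.
- The arm moves only by the shell command python3 -m crank 'ROWS' [FORCE]. ROWS is a JSON object of lists of equal length, an entry for each row: "linear": the shift along the world's x, y, z in cm, a list of three; "dr": the turn, a rotation vector about the world's x, y, z in degrees, a list of three; "grip": the opening, from -1 (shut) to 1 (fully open). A call has 1 to 10 rows; each row shifts and turns the pose as measured when the row begins; what a row does not reach is not made up. A row lasts 1/10 s, in which the tool goes at most 50 mm and 8.59 degrees, less where a joint would pass 70% of its speed; a pose out of reach is approached as far as the arm can. A call is refused whole if a number of a shift passes 5 or a number of a turn 8.59, either way. A call with a gripper value outside its range is refused whole. The fingers move at their own pace and stop on an object; FORCE is the grip in N (left out, the last holds). Time passes only in rows, so rows that do not move let the fingers close. It gives the time, the measured TCP pose, the force and the opening at its end, in the units of the state.
- read_state(): the state, without advancing time (a new reading comes with each control period).
- camera(name): name is "scene" or "top" or "wrist"; returns the picture (400x640x3 uint8, red, green, blue); there is no depth.
- get_calibration(name): a dict with "fovy" (degrees; the focal length in pixels is half the picture's height over the tangent of half this angle, whatever the lens; pixels are square), "cx", "cy" (the principal point, pixels), "k1" (the pictures are not rectified: a ray, as slopes to the right and down, at radius r is drawn at 1 + k1 r^2 times it, then the intrinsics apply), "xyz" and "orientation" of the camera in the world; the wrist camera has in their place "T_tool_cam" (4x4, takes a point from camera to tool coordinates, whose origin is the TCP and whose axes are the flange's). Camera axes: x right, y down, z forward; pixel columns grow to the right and rows downward; lengths in m; the calibration is good to about 2 mm. A picture is of the moment at which its call begins: read the wrist's pose just before it. get_calibration takes no time and is no camera call.
- sign_off(): hands the job in, once; it reports no verdict.
The state is a dict: "t": time; "joint_positions": joint angles; "joint_vel": joint speeds; "tau": joint torques, N m; "ee_pos": TCP position; "tool_rot": TCP orientation; "wrist_force": force on the tool from outside, world axes, zero at the start; "torque": the same for the moment, N m; "finger_gap": finger opening in m.
Only numpy, scipy, OpenCV 4.12 (cv2) and the standard library are available. Lean on these libraries where they do the work, as an engineer would, in place of code of your own. Each camera call takes 0.05 s, during which the arm holds its last target. There are 200 camera calls.

## Working session

There is one attempt and no reset: what is moved stays moved. The work goes in short steps, Python scripts to look and compute and a shell command to move; the robot and the scene stay as the last step left them, time stands still between calls to the robot, and variables do not carry over. Pictures are saved under pics/ and viewed, about 8 in all and at most 12, crops included, and the job is handed in when it is done.

```bash
mkdir -p pics
cat > h.py <<'E'
import numpy as np, cv2
from scipy.spatial.transform import Rotation as R
from station import read_state, camera, get_calibration, sign_off, tcp_to_grasp
def rot(q): return R.from_quat([q[1],q[2],q[3],q[0]]).as_matrix()
def cam(name,st=None):
    c=get_calibration(name); f=200/np.tan(np.radians(c['fovy'])/2)
    if name=='wrist':
        T=np.array(c['T_tool_cam']); A=rot(st['tool_rot'])
        return c,f,A@T[:3,:3],A@T[:3,3]+np.array(st['ee_pos'])
    return c,f,rot(c['orientation']),np.array(c['xyz'])
def ray(name,uv,z,st=None):
    c,f,M,p=cam(name,st)
    K=np.array([[f,0,c['cx']],[0,f,c['cy']],[0,0,1.]])
    d=(np.array(uv,float)-[c['cx'],c['cy']])/f
    s=d.copy()
    for _ in range(30): s=d/(1+c['k1']*(s@s))
    w=M@np.array([s[0],s[1],1]); return p+w*(z-p[2])/w[2]
def proj(name,P,st=None):
    c,f,M,p=cam(name,st); v=M.T@(np.array(P)-p); s=v[:2]/v[2]; s=s*(1+c['k1']*(s@s)); return s*f+[c['cx'],c['cy']]
E
python3 - <<'E'
from h import *
st=read_state(); print(st, tcp_to_grasp() if callable(tcp_to_grasp) else tcp_to_grasp)
for n in ('top','scene'):
    print(get_calibration(n)); im=camera(n); cv2.imwrite(f'pics/{n}0.png',im[:,:,::-1])
print(get_calibration('wrist'))
E
```

```text
{'t': 0.0, 'joint_positions': array([ 1.14370425e+00,  5.28417507e-02,  1.40170137e+00, -1.52093969e-06,
        1.68863787e+00, -7.02959897e-02]), 'joint_vel': array([ 3.37980788e-04,  9.84638920e-04, -8.39950617e-05, -1.38891693e-04,
        1.81728427e-03, -3.50470132e-04]), 'tau': array([-1.26856077e-03, -3.81660390e+01, -3.60187984e+01, -2.31084978e-04,
        6.22810854e-03, -1.58722349e-05]), 'ee_pos': array([0.18321986, 0.49166791, 0.23048163]), 'tool_rot': array([-1.94743088e-04,  1.77453302e-01,  9.84128901e-01, -7.69920653e-04]), 'wrist_force': array([ 0.25287924,  0.67134643, -0.29105921]), 'torque': array([-0.03027299,  0.03076631,  0.01020988]), 'finger_gap': 0.08562683900529054} 0.0187
{'fovy': 51.45307706320932, 'cx': 321.54824341491457, 'cy': 203.15149163694335, 'k1': 0.009076766011289913, 'xyz': array([0.43040679, 0.00165619, 1.26402326]), 'orientation': array([-0.02227898,  0.70868571, -0.70468405,  0.02624125])}
{'fovy': 56.6993277579908, 'cx': 315.79966189906395, 'cy': 201.43281780562728, 'k1': -0.06588938384145512, 'xyz': array([1.08649221e+00, 6.57067407e-04, 8.24355836e-01]), 'orientation': array([-0.21782388,  0.66656428,  0.6804489 , -0.21268313])}
{'fovy': 64.05404194323587, 'cx': 319.21502846965456, 'cy': 196.730330151073, 'k1': 0.0024401877337114227, 'T_tool_cam': array([[-4.25913857e-05, -9.62011208e-01, -2.73009950e-01,
         6.94536455e-02],
       [ 9.99998875e-01, -4.50321022e-04,  1.43079962e-03,
         3.19899723e-04],
       [-1.49938739e-03, -2.73009582e-01,  9.62010145e-01,
        -1.43830662e-01],
       [ 0.00000000e+00,  0.00000000e+00,  0.00000000e+00,
         1.00000000e+00]])}
```

View pics/top0.png

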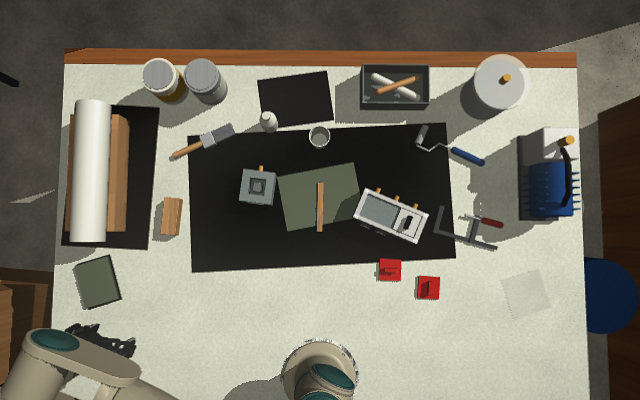

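View pics/scene0.png

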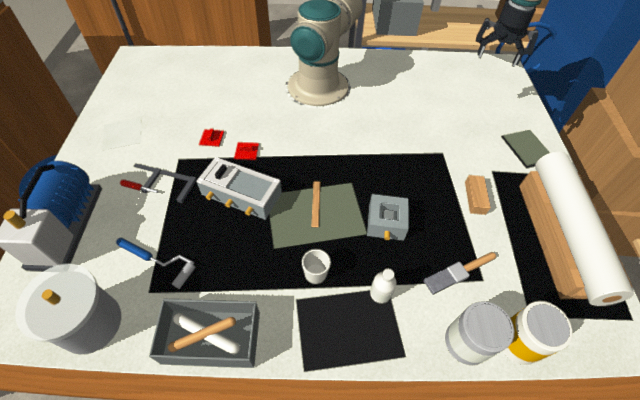

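Top view: the long controller is at (391,215), with the white cover and its black thumb bar at (408,222) on its right end. Things that could be mistaken for them are the vent box (257,187), which has a square well, and the red covers at (390,269) and (428,288). I choose the cover at (408,222) and check it in a close crop.

Run:
```python
from h import *
a=cv2.imread('pics/top0.png')[170:260,340:440]; b=cv2.imread('pics/scene0.png')[145:235,185:300]
a=cv2.resize(a,None,fx=6,fy=6,interpolation=cv2.INTER_CUBIC)[:, :600]
cv2.imwrite('pics/c1.png',a)
im=cv2.imread('pics/top0.png'); 
hsv=cv2.cvtColor(im,cv2.COLOR_BGR2HSV)
roi=np.zeros(im.shape[:2],np.uint8); roi[175:258,345:436]=255
m=cv2.inRange(hsv,(0,0,85),(180,60,255))&roi
m=cv2.morphologyEx(m,cv2.MORPH_OPEN,np.ones((3,3)))
for c in cv2.findContours(m,0,2)[0]:
    if cv2.contourArea(c)>100:
        r=cv2.minAreaRect(c); print(cv2.contourArea(c),r)
        for p in cv2.boxPoints(r): print(p,ray('top',p,.058))
```

```text
2150.5 ((390.5314025878906, 215.24404907226562), (69.60387420654297, 32.552650451660156), 22.932100296020508)
[352.13803 216.67378] [ 0.47444769 -0.09401902  0.058     ]
[364.82187 186.69386] [ 0.56226842 -0.1310544   0.058     ]
[428.92477 213.81432] [ 0.48405912 -0.31750321  0.058     ]
[416.24094 243.79424] [ 0.39699124 -0.27967559  0.058     ]
240.0 ((351.5, 186.5), (23.0, 13.0), 90.0)
[345. 175.] [ 0.59631825 -0.07306727  0.058     ]
[358. 175.] [ 0.59655308 -0.11113119  0.058     ]
[358. 198.] [ 0.5290091  -0.11109767  0.058     ]
[345. 198.] [ 0.52878469 -0.07317733  0.058     ]
```

View pics/c1.png

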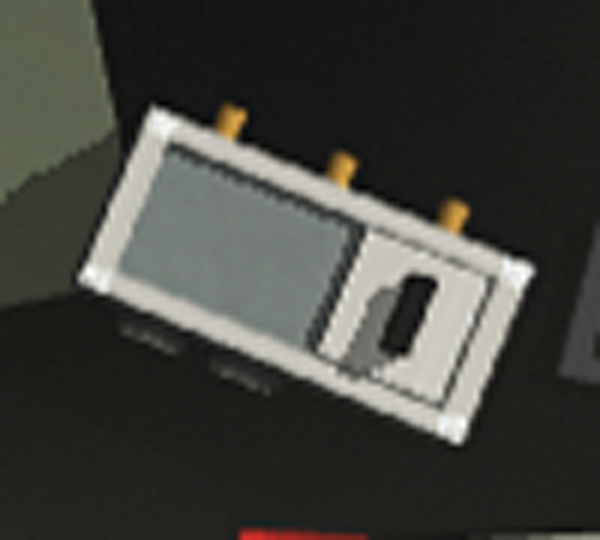

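The crop confirms it: a white cover with an upright black bar at its right-hand end, the free grey deck to the left, and gauges on the side facing the robot. So controller +y points left and slightly up in the image, about (0.386, 0.922) in world. The well is at about (0.460, -0.252). I'll shut the fingers and move above it.

```bash
python3 -m crank '{"linear":[[2.5,-4.3,0],[2.5,-4.3,0],[2.5,-4.3,0],[2.5,-4.3,0],[2.5,-4.3,0],[2.2,-4.4,0],[2.0,-4.5,0],[2.0,-4.5,0],[2.0,-4.5,0],[2.0,-4.5,0]],"dr":[[0,0,0],[0,0,0],[0,0,0],[0,0,0],[0,0,0],[0,0,0],[0,0,0],[0,0,0],[0,0,0],[0,0,0]],"grip":[-1,-1,-1,-1,-1,-1,-1,-1,-1,-1]}' 40
python3 -m crank '{"linear":[[1.6,-4.6,0],[1.4,-4.6,0],[1.4,-4.6,0],[1.4,-4.6,0],[1.4,-4.6,0]],"dr":[[0,0,0],[0,0,0],[0,0,0],[0,0,0],[0,0,0]],"grip":[-1,-1,-1,-1,-1]}'
```

```text
t: 1.1
ee_pos: [0.4069, 0.0461, 0.2252]
tool_rot: [-0.002, 0.172, 0.985, -0.004]
wrist_force: [0.4, 1.1, 0.4]
finger_gap: 0.0001
t: 1.6
ee_pos: [0.479, -0.1933, 0.2238]
tool_rot: [-0.002, 0.172, 0.985, -0.003]
wrist_force: [1.5, 0.5, -0.7]
finger_gap: 0.0
```

```bash
python3 -m crank '{"linear":[[0,0,2],[0,0,0]],"dr":[[0,0,0],[0,0,0]],"grip":[-1,-1]}'
python3 - <<'E'
from h import *
st=read_state(); im=camera('wrist'); print(st['ee_pos'],st['tool_rot'])
np.savez('w1.npz',im=im,p=st['ee_pos'],q=st['tool_rot'])
c=np.array([.4794,-.2056]);y=np.array([.386,.9225]);x=np.array([y[1],-y[0]])
g=im[:,:,::-1].copy()
for P in [(0,-50,63),(0,-50,81)]:
    w=c+x*P[0]/1e3+y*P[1]/1e3; u=proj('wrist',[*w,P[2]/1e3],st); print(u); cv2.circle(g,tuple(int(v) for v in u),3,(0,0,255),-1)
for P in [(-47,-100),(47,-100),(47,100),(-47,100)]:
    w=c+x*P[0]/1e3+y*P[1]/1e3; u=proj('wrist',[*w,.061],st); print(u); cv2.circle(g,tuple(int(v) for v in u),3,(0,255,0),-1)
cv2.imwrite('pics/w1.png',g)
E
```

```text
t: 1.8
ee_pos: [0.4786, -0.1989, 0.2409]
tool_rot: [-0.005, 0.176, 0.984, -0.003]
wrist_force: [0.5, 0.2, -0.3]
finger_gap: -0.0007
[ 0.47859852 -0.1989193   0.24094421] [-0.00515081  0.17591175  0.98438852 -0.00278569]
[265.41673721 178.64931995]
[262.31757099 182.51490101]
[215.47611888 129.92074226]
[219.25751762 219.06488608]
[404.96629183 226.89843244]
[415.6376708  138.68472603]
```

View pics/w1.png

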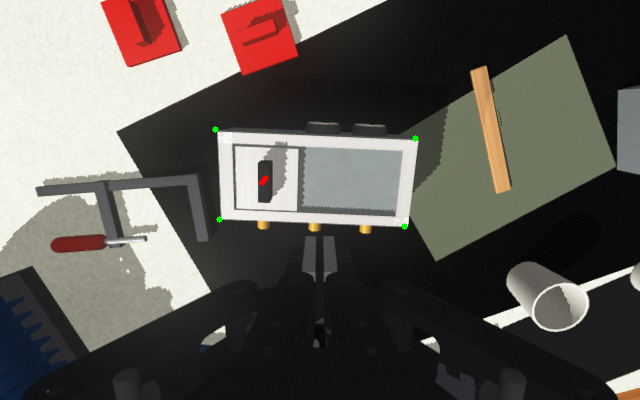

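Wrist view: the predicted controller corners fall on the rim corners to about 2 to 4 px, and the predicted bar at (264,181) falls on the black bar. Now I refine this numerically from the image.

Run:
```python
from h import *
d=np.load('w1.npz'); im=d['im']; st=dict(ee_pos=d['p'],tool_rot=d['q'])
hsv=cv2.cvtColor(im,cv2.COLOR_RGB2HSV)
roi=np.zeros(im.shape[:2],np.uint8); roi[110:235,205:425]=255
m=cv2.inRange(hsv,(0,0,90),(180,60,255))&roi
m=cv2.morphologyEx(m,cv2.MORPH_OPEN,np.ones((5,5)))
c=max(cv2.findContours(m,0,1)[0],key=cv2.contourArea)
W=np.array([ray('wrist',p[0],.061,st)[:2] for p in c],np.float32)
r=cv2.minAreaRect(W*1000); print(r)
k=cv2.inRange(hsv,(0,0,0),(180,255,45)); k[:150]=0;k[210:]=0;k[:,:245]=0;k[:,290:]=0
k=cv2.morphologyEx(k,cv2.MORPH_OPEN,np.ones((3,3)))
c=max(cv2.findContours(k,0,1)[0],key=cv2.contourArea); print(cv2.contourArea(c))
B=np.array([ray('wrist',p[0],.075,st)[:2] for p in c],np.float32)
print(cv2.minAreaRect(B*1000))
```

```text
((487.28021240234375, -196.68280029296875), (220.63804626464844, 100.83978271484375), 67.1950454711914)Traceback (most recent call last):
  File "<stdin>", line 12, in <module>
ValueError: max() iterable argument is empty
```

```bash
python3 -m crank '{"linear":[[-1.5,-4.0,0],[-1.5,-4.0,0],[0,0,-4],[0,0,-4],[0,0,-4],[0,0,-1.5],[0,0,0]],"dr":[[0,0,-1.2],[0,0,-1.2],[0,0,0],[0,0,0],[0,0,0],[0,0,0],[0,0,0]],"grip":[-1,-1,-1,-1,-1,-1,-1]}'
python3 - <<'E'
from h import *
st=read_state(); M=rot(st['tool_rot']); print(M.round(3))
c=np.array([.4794,-.2056]);y=np.array([.386,.9225]);x=np.array([y[1],-y[0]])
e=st['ee_pos'][:2]-c; print(e@x,e@y,st['ee_pos'])
im=camera('wrist'); cv2.imwrite('pics/w2.png',im[:,:,::-1])
E
```

```text
t: 2.55
ee_pos: [0.4444, -0.2725, 0.093]
tool_rot: [-0.009, 0.192, 0.981, -0.001]
wrist_force: [0.0, 0.1, 0.5]
finger_gap: -0.0
[[-0.926  0.377 -0.018]
 [ 0.377  0.926  0.001]
 [ 0.017 -0.006 -1.   ]]
-0.006487387341522401 -0.07525088806544183 [ 0.44436862 -0.27251466  0.09297613]
```

View pics/w2.png

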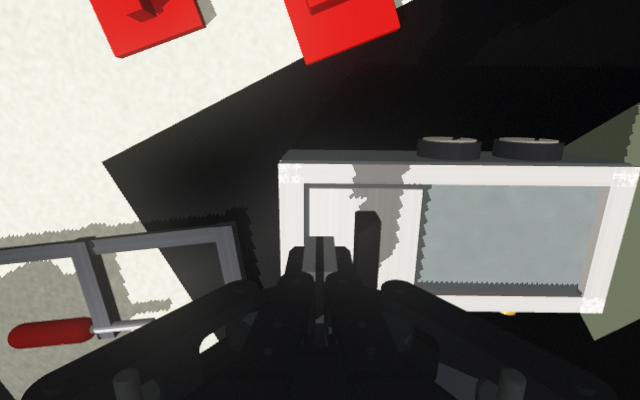

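The shut fingers are just left (-y) of the black bar, over the cover plate. I'll centre on x, fix the tilt and descend.

```bash
python3 -m crank '{"linear":[[0.4,-0.7,0],[0,0,-1.3],[0,0,-1.3],[0,0,0],[0,0,0]],"dr":[[0,-1,0],[0,0,0],[0,0,0],[0,0,0],[0,0,0]],"grip":[-1,-1,-1,-1,-1]}'
python3 - <<'E'
from h import *
st=read_state(); print(rot(st['tool_rot']).round(3))
c=np.array([.4794,-.2056]);y=np.array([.386,.9225]);x=np.array([y[1],-y[0]])
e=st['ee_pos'][:2]-c; print(e@x,e@y,st['ee_pos'])
E
```

```text
t: 3.1
ee_pos: [0.451, -0.2804, 0.0697]
tool_rot: [0.004, 0.191, 0.982, -0.001]
wrist_force: [0.3, -0.0, 0.2]
finger_gap: 0.0002
[[-0.927  0.375  0.008]
 [ 0.375  0.927 -0.004]
 [-0.008 -0.    -1.   ]]
0.0027028650027599056 -0.07999291141252461 [ 0.45101619 -0.2804366   0.06970309]
```

```bash
python3 -m crank '{"linear":[[0.1,0.35,-0.2],[0.2,0.5,0],[0.2,0.5,0],[0.2,0.5,0],[0.2,0.5,0],[0.2,0.5,0],[0.2,0.5,0],[0.2,0.5,0]],"dr":[[0,0,0],[0,0,0],[0,0,0],[0,0,0],[0,0,0],[0,0,0],[0,0,0],[0,0,0]],"grip":[-1,-1,-1,-1,-1,-1,-1,-1]}'
cat > s.py <<'E'
from h import *
st=read_state()
c=np.array([.4794,-.2056]);y=np.array([.386,.9225]);x=np.array([y[1],-y[0]])
e=st['ee_pos'][:2]-c; print(e@x,e@y,st['ee_pos'],st['wrist_force'],rot(st['tool_rot'])[:,2].round(3))
E
python3 s.py
```

```text
t: 3.9
ee_pos: [0.4676, -0.2392, 0.0687]
tool_rot: [0.005, 0.191, 0.982, -0.002]
wrist_force: [0.9, -0.9, -1.0]
finger_gap: 0.0001
0.0021026471794066137 -0.03555829036203944 [ 0.46761422 -0.23921407  0.06867505] [ 0.90114238 -0.88133635 -1.02497832] [ 0.009 -0.005 -1.   ]
```

Gentle contact, about 1 N. I carry on to y ≈ +5 mm.

```bash
python3 -m crank '{"linear":[[0.2,0.5,0],[0.2,0.5,0],[0.2,0.5,0],[0.2,0.5,0],[0.2,0.5,0],[0.2,0.5,0],[0.2,0.5,0],[0.2,0.5,0],[0,0,0]],"dr":[[0,0,0],[0,0,0],[0,0,0],[0,0,0],[0,0,0],[0,0,0],[0,0,0],[0,0,0],[0,0,0]],"grip":[-1,-1,-1,-1,-1,-1,-1,-1,-1]}'
python3 s.py
```

```text
t: 4.8
ee_pos: [0.4853, -0.1949, 0.0687]
tool_rot: [0.005, 0.191, 0.982, -0.002]
wrist_force: [0.1, 0.1, -0.7]
finger_gap: -0.0001
0.0012792976023040872 0.01218441219184623 [ 0.48528332 -0.19485371  0.06871005] [ 0.10670623  0.10883193 -0.701993  ] [ 0.009 -0.005 -1.   ]
```

```bash
python3 -m crank '{"linear":[[-0.3,-0.6,0],[0,0,3],[0,0,3],[-1,-2.5,2],[-1,-2.5,1],[0,0,0],[0,0,0]],"dr":[[0,0,0],[0,-0.5,0],[0,0,0],[0,0,0],[0,0,0],[0,0,0],[0,0,0]],"grip":[-1,-1,-1,-1,-1,-1,-1]}'
python3 s.py
python3 - <<'E'
from h import *
st=read_state(); im=camera('wrist'); g=im[:,:,::-1].copy()
np.savez('w3.npz',im=im,p=st['ee_pos'],q=st['tool_rot'])
c=np.array([.4794,-.2056]);y=np.array([.386,.9225]);x=np.array([y[1],-y[0]])
for a in np.linspace(0,2*np.pi,24):
    w=c-.05*y+.024*(x*np.cos(a)+y*np.sin(a)); cv2.circle(g,tuple(int(v) for v in proj('wrist',[*w,.055],st)),1,(0,0,255),-1)
    w=c-.05*y+.014*(x*np.cos(a)+y*np.sin(a)); cv2.circle(g,tuple(int(v) for v in proj('wrist',[*w,.041],st)),1,(0,255,0),-1)
cv2.imwrite('pics/w3.png',g)
E
```

```text
t: 5.5
ee_pos: [0.4595, -0.254, 0.1618]
tool_rot: [0.009, 0.191, 0.982, -0.001]
wrist_force: [-0.3, 0.1, -0.5]
finger_gap: 0.0001
0.00034236429007308833 -0.05233478518924492 [ 0.45951465 -0.25401088  0.16176245] [-0.25615055  0.0937865  -0.5489618 ] [ 0.017 -0.005 -1.   ]
```

View pics/w3.png

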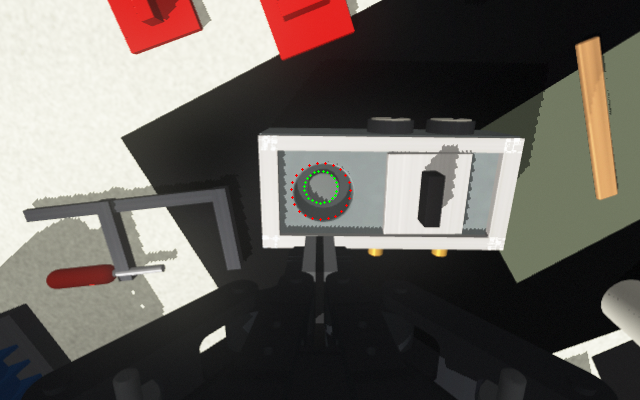

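The well is fully uncovered and the cover is well clear to +y. The true well centre is at about (323,191) against the predicted (321,191), so ~1.5 mm further to +y. I correct the tilt and centring and descend to just above the deck.

```bash
python3 -m crank '{"linear":[[0.1,0.3,-3],[0,0,-3],[0,0,-2.5],[0,0,-1],[0,0,0],[0,0,0]],"dr":[[0.3,1,0],[0,0,0],[0,0,0],[0,0,0],[0,0,0],[0,0,0]],"grip":[-1,-1,-1,-1,-1,-1]}'
python3 s.py
```

```text
t: 6.15
ee_pos: [0.4608, -0.2469, 0.062]
tool_rot: [-0.002, 0.189, 0.982, 0.001]
wrist_force: [0.7, 0.2, 0.9]
finger_gap: -0.0002
-0.0012695978430314336 -0.045256185173186886 [ 0.46075995 -0.24685867  0.06204301] [0.71362696 0.20499479 0.85597839] [-0.003  0.003 -1.   ]
```

```bash
python3 -m crank '{"linear":[[0,-0.37,0],[0,0,-0.8],[0,0,-0.8],[0,0,0]],"dr":[[0,0,0],[0,0,0],[0,0,0],[0,0,0]],"grip":[-1,-1,-1,-1]}'
python3 s.py
```

```text
t: 6.55
ee_pos: [0.4626, -0.2519, 0.0484]
tool_rot: [0.001, 0.189, 0.982, -0.0]
wrist_force: [0.2, -0.1, -0.1]
finger_gap: -0.0
0.002395655778105004 -0.04919464721174824 [ 0.4626209  -0.25190668  0.04842045] [ 0.21948132 -0.13431206 -0.06392953] [ 0.002 -0.001 -1.   ]
```

In the well with no contact. Now I press down in small steps.

```bash
python3 -m crank '{"linear":[[-0.2,0,-0.5],[0,0,-0.4],[0,0,-0.3],[0,0,-0.2],[0,0,0]],"dr":[[0,0,0],[0,0,0],[0,0,0],[0,0,0],[0,0,0]],"grip":[-1,-1,-1,-1,-1]}'
python3 s.py
```

```text
t: 7.05
ee_pos: [0.4608, -0.2522, 0.0365]
tool_rot: [0.002, 0.189, 0.982, -0.0]
wrist_force: [-3.3, 1.3, 5.1]
finger_gap: 0.0002
0.0008470331059687308 -0.050188306063227495 [ 0.46080874 -0.25222556  0.03647173] [-3.32791717  1.28316642  5.06722454] [ 0.003 -0.001 -1.   ]
```

```bash
python3 -m crank '{"linear":[[0,0,-0.2],[0,0,-0.15],[0,0,-0.1],[0,0,-0.1],[0,0,-0.1],[0,0,-0.1],[0,0,-0.1],[0,0,-0.1],[0,0,-0.1],[0,0,-0.1]],"dr":[[0,0,0],[0,0,0],[0,0,0],[0,0,0],[0,0,0],[0,0,0],[0,0,0],[0,0,0],[0,0,0],[0,0,0]],"grip":[-1,-1,-1,-1,-1,-1,-1,-1,-1,-1]}'
python3 s.py
```

```text
t: 8.05
ee_pos: [0.4609, -0.2523, 0.036]
tool_rot: [0.001, 0.188, 0.982, -0.001]
wrist_force: [-5.3, 2.8, 9.7]
finger_gap: -0.0001
0.0009968438565433058 -0.050181735223799484 [ 0.46094948 -0.25227733  0.0359544 ] [-5.28345305  2.84975001  9.65626608] [ 0.002 -0.001 -1.   ]
```

Bottomed: the force has gone past the spring's 5 N and z has stopped at 36.0 mm, which is the expected full depth. I hold for a further full second.

```bash
python3 -m crank '{"linear":[[0,0,-0.1],[0,0,-0.1],[0,0,-0.1],[0,0,-0.1],[0,0,-0.1],[0,0,-0.1],[0,0,-0.1],[0,0,-0.1],[0,0,-0.1],[0,0,-0.1]],"dr":[[0,0,0],[0,0,0],[0,0,0],[0,0,0],[0,0,0],[0,0,0],[0,0,0],[0,0,0],[0,0,0],[0,0,0]],"grip":[-1,-1,-1,-1,-1,-1,-1,-1,-1,-1]}'
python3 s.py
python3 -m crank '{"linear":[[0,0,1],[0,0,1.5],[0,0,3],[0,0,4],[0,0,2],[0,0,0]],"dr":[[0,0,0],[0,0,0],[0,0,0],[0,0,0],[0,0,0],[0,0,0]],"grip":[-1,-1,-1,-1,-1,-1]}'
python3 s.py
```

```text
t: 9.05
ee_pos: [0.4609, -0.2523, 0.0359]
tool_rot: [0.0, 0.188, 0.982, -0.001]
wrist_force: [-4.5, 2.8, 10.0]
finger_gap: -0.0
0.0009874933622834904 -0.05020259430227504 [ 0.4609328  -0.25229296  0.03594206] [-4.49536444  2.75232322  9.97207835] [ 0.001 -0.002 -1.   ]
t: 9.65
ee_pos: [0.4603, -0.2518, 0.1561]
tool_rot: [0.001, 0.188, 0.982, -0.001]
wrist_force: [-0.9, -0.2, 0.4]
finger_gap: -0.0
0.0002469116422995736 -0.04996961705159553 [ 0.46033955 -0.25179218  0.15606099] [-0.88112196 -0.22896781  0.43267494] [ 0.001 -0.002 -1.   ]
```

```bash
python3 - <<'E'
from h import *
d=np.load('w3.npz'); st=dict(ee_pos=d['p'],tool_rot=d['q'])
c=np.array([.4794,-.2056]);y=np.array([.386,.9225]);x=np.array([y[1],-y[0]])
for uv,z in [((387,154),.063),((387,233),.063),((471,154),.063),((467,234),.063),((420,172),.081),((443,172),.081),((323,191),.055)]:
    e=ray('wrist',uv,z,st)[:2]-c; print(uv,e@x,e@y)
E
python3 -m crank '{"linear":[[1.5,3.7,0],[1.5,3.7,0],[1.5,3.7,0],[0,0,-3],[0,0,-2],[0,0,0]],"dr":[[0,0,0],[0,0,0],[0,0,0],[0,0,0],[0,0,0],[0,0,0]],"grip":[-1,-1,-1,-1,-1,-1]}'
python3 s.py
```

```text
(387, 154) -0.032991452689090386 -0.00043879855774937165
(387, 233) 0.03179566805952517 0.00432857288014896
(471, 154) -0.03370963835964808 0.06333193738406113
(467, 234) 0.03197737375611428 0.06990395480302039
(420, 172) -0.023246140782966176 0.020144566758280684
(443, 172) -0.023429273212547244 0.03657429438501194
(323, 191) -0.0010299513902548157 -0.0483766958006329
t: 10.25
ee_pos: [0.505, -0.136, 0.0993]
tool_rot: [-0.001, 0.189, 0.982, -0.001]
wrist_force: [-0.1, -0.2, -0.5]
finger_gap: -0.0001
-0.003256896804255737 0.07413166681842229 [ 0.50501028 -0.13595653  0.09929761] [-0.05447173 -0.24385655 -0.50181208] [-0.002 -0.001 -1.   ]
```

```bash
python3 -m crank '{"linear":[[0.3,-0.1,-1],[0,0,-1.2],[0,0,-0.8],[0,0,0]],"dr":[[0,0,0],[0,0,0],[0,0,0],[0,0,0]],"grip":[-1,-1,-1,-1]}'
python3 s.py
```

```text
t: 10.65
ee_pos: [0.508, -0.1379, 0.0669]
tool_rot: [-0.001, 0.189, 0.982, -0.001]
wrist_force: [1.1, 0.3, -0.6]
finger_gap: 0.0002
0.00020789928325010837 0.07352533908066065 [ 0.5079725  -0.13785328  0.06686963] [ 1.14068527  0.29406395 -0.64981065] [-0.002 -0.001 -1.   ]
```

```bash
python3 -m crank '{"linear":[[-0.2,-0.5,0.15],[-0.2,-0.5,0],[-0.2,-0.5,0],[-0.2,-0.5,0],[-0.2,-0.5,0],[-0.2,-0.5,0],[-0.2,-0.5,0],[-0.2,-0.5,0],[-0.2,-0.5,0],[-0.2,-0.5,0]],"dr":[[0,0,0],[0,0,0],[0,0,0],[0,0,0],[0,0,0],[0,0,0],[0,0,0],[0,0,0],[0,0,0],[0,0,0]],"grip":[-1,-1,-1,-1,-1,-1,-1,-1,-1,-1]}'
python3 s.py
```

```text
t: 11.65
ee_pos: [0.4874, -0.1926, 0.0707]
tool_rot: [0.001, 0.19, 0.982, -0.001]
wrist_force: [0.8, 1.9, -0.1]
finger_gap: 0.0003
0.002315399759043113 0.015083645619576175 [ 0.48735823 -0.19257911  0.07074091] [ 0.84454656  1.87063276 -0.10629721] [ 0.001 -0.001 -1.   ]
```

```bash
python3 -m crank '{"linear":[[-0.2,-0.5,-0.1],[-0.2,-0.5,0],[-0.2,-0.5,0],[-0.2,-0.5,0],[-0.2,-0.5,0],[-0.1,-0.3,0],[0,0,0]],"dr":[[0,0,0],[0,0,0],[0,0,0],[0,0,0],[0,0,0],[0,0,0],[0,0,0]],"grip":[-1,-1,-1,-1,-1,-1,-1]}'
python3 s.py
```

```text
t: 12.35
ee_pos: [0.476, -0.2233, 0.0707]
tool_rot: [0.002, 0.19, 0.982, -0.0]
wrist_force: [0.3, 1.5, 1.6]
finger_gap: 0.0002
0.003649247831508377 -0.017646347015389287 [ 0.47595495 -0.22328732  0.07065516] [0.26120695 1.46414622 1.63817231] [ 0.004 -0.001 -1.   ]
```

```bash
python3 -m crank '{"linear":[[-0.15,-0.35,0],[-0.15,-0.35,0],[-0.1,-0.2,0],[0,0,0]],"dr":[[0,0,0],[0,0,0],[0,0,0],[0,0,0]],"grip":[-1,-1,-1,-1]}'
python3 s.py
```

```text
t: 12.75
ee_pos: [0.4718, -0.2329, 0.0707]
tool_rot: [0.002, 0.19, 0.982, 0.0]
wrist_force: [1.6, 1.8, 1.1]
finger_gap: -0.0002
0.003474056117487685 -0.028088865483057644 [ 0.47176253 -0.2328529   0.07066804] [1.56623878 1.77977271 1.07108262] [ 0.004 -0.001 -1.   ]
```

Next I back off, rise and look at the cover's gap to the -y stop.

```bash
python3 -m crank '{"linear":[[0.3,0.8,0],[0,0,3],[0,0,4],[0,0,3],[0.5,1.5,0],[0,0,0],[0,0,0]],"dr":[[0,0,0],[0,0,0],[0,0,0],[0,0,0],[0,0,0],[0,0,0],[0,0,0]],"grip":[-1,-1,-1,-1,-1,-1,-1]}'
python3 - <<'E'
from h import *
st=read_state(); im=camera('wrist'); g=im[:,:,::-1].copy()
np.savez('w4.npz',im=im,p=st['ee_pos'],q=st['tool_rot'])
cv2.imwrite('pics/w4.png',cv2.resize(g[80:300,180:440],None,fx=2.5,fy=2.5,interpolation=cv2.INTER_CUBIC))
t=camera('top'); cv2.imwrite('pics/top1.png',t[:,:,::-1])
E
```

```text
t: 13.45
ee_pos: [0.4783, -0.2069, 0.1721]
tool_rot: [-0.001, 0.19, 0.982, -0.001]
wrist_force: [0.4, -0.1, 0.7]
finger_gap: -0.0001
```

View pics/w4.png

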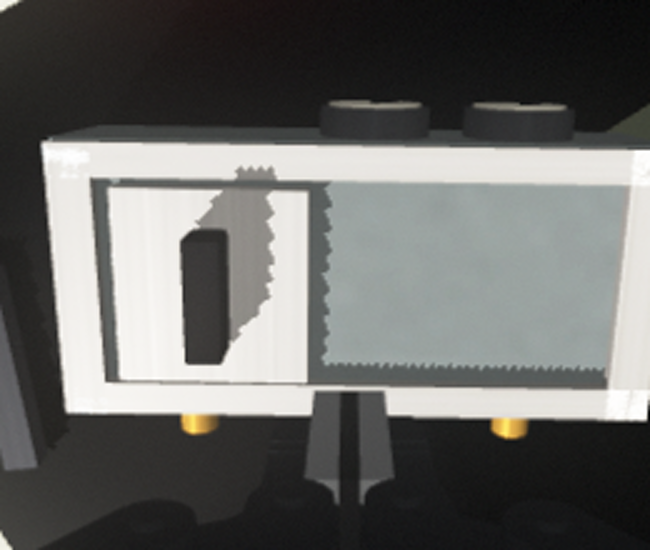

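The cover lies flat between the rails. The gap to the -y stop is about 13 of the crop's px (plate 202 px = 64 mm), so ≈ 4 mm, which means it is centred on the well within about 1 mm. Now I move away and take a last look from above.

```bash
python3 -m crank '{"linear":[[0,0,4],[0,2,3],[-1,4.5,0],[-1,4.5,0],[-1,4.5,0],[-1,4.5,0],[-1,4.5,0],[-1,4.5,0],[-1,4.5,0],[0,0,0]],"dr":[[0,0,0],[0,0,0],[0,0,0],[0,0,0],[0,0,0],[0,0,0],[0,0,0],[0,0,0],[0,0,0],[0,0,0]],"grip":[-1,-1,-1,-1,-1,-1,-1,-1,-1,-1]}'
python3 - <<'E'
from h import *
t=camera('top')[:,:,::-1]; cv2.imwrite('pics/top2.png',t)
E
```

```text
t: 14.55
ee_pos: [0.3995, 0.1355, 0.2342]
tool_rot: [-0.009, 0.195, 0.981, -0.0]
wrist_force: [0.0, -0.4, -0.2]
finger_gap: -0.0001
```

View pics/top2.png

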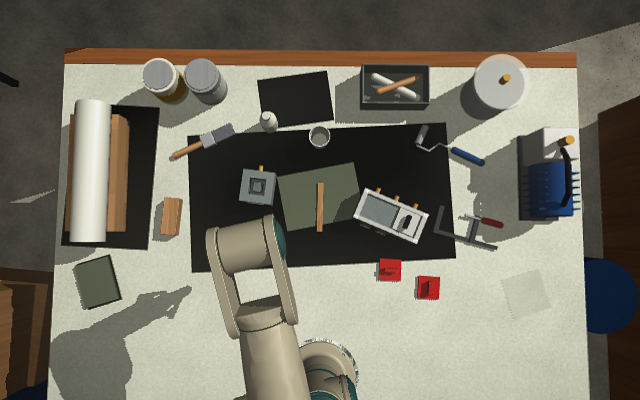

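The cover is back at (408,222), where it started. The clamp, stick, cup, roller and red covers look unmoved, and the arm is clear. I hand in.

```bash
python3 -c "from station import sign_off; print(sign_off())"
```

```text
the job is handed in; nothing more can be done
None
```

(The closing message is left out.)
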